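# Close and bolt the spark gate of the cut-off station

## Task

Close the sliding spark gate of the cut-off station and lock it: lift its red-handled drop bolt over the yellow keeper, slide the gate until the bolt finds the notch, and leave the bolt fully down in the notch with your hand off it. Feel your way gently, without ramming or jamming the bolt against the keeper, and leave the tin, the grinding disc and the wrench where they lie.

Things in the scene. Friction and masses are not known exactly. Their poses are not given: they have to be found in the camera images.
- station: Green steel station, fixed to the bench: base plate 120 mm (x) by 470 mm (y -310 to +160), 12 mm thick; origin on the bench top, z up. A grey spark gate with amber window (235 mm wide, 10 mm thick, top z = 150 mm, in the plane x = 0) slides along y; +y closes it, 1.5 N friction. Low blue vise on the +x side, 80 mm high; jamb post at x = -16 mm, y = 55 to 130 mm, 150 mm high.
- gate (a joint): Gate travel along the station's +y, in m: 0 open, 0.150 end of rail. The gate carries the drop bolt: the bolt's axis is at station x = +30 mm, y = -60 mm + travel. The bolt stands over the notch at a travel between 0.108 and 0.132, depending on where the strike is clamped. Sliding shut slowly, a bolt free to fall drops in and stops the gate.
- bolt (a joint): Lift of the upright drop bolt in its guides, in m: 0 down, 0.045 highest. Let go, it falls by its own weight (340 to 440 g). Down, its square foot (12 by 12 mm) is 58 mm above the bench, 17 mm below the strike's top, so it must rise over 17 mm to pass on to the strike. It reads 0.017 resting on the strike, 0 in the notch. A hard sideways push on the handle can hold it up by friction.
- bolt_grip (a point): Centre of the red handle on top of the bolt: an upright steel block 44 mm along station x, 16 mm along station y (the slide direction), 40 mm high, turned with the station; with the bolt down the centre is 205 mm above the bench and the handle's underside 35 mm above the top of the gate. To be gripped from above across its 16 mm.
- keeper: Keeper: dark steel bracket (34 by 135 mm) on the station, carrying a yellow strike: 26 mm wide in x, upright ends, flat top 75 mm above the bench, one notch 15 mm long in y and 22 mm deep for the 12 mm bolt. Origin at station x = 30, y = 60, z = 12 mm, axes as the station's. More than 25 N on bracket or strike damages it.
- keeper_mid (a point): Middle of the strike's adjustment, at the height of its top (station x = 30, y = 60, z = 75 mm). The strike is slotted and was clamped by hand: its notch's centre lies anywhere from 12 mm before to 12 mm after this point in y (not measured: look or feel for it). It stays put in use. The strike reaches from 35 mm before its notch's centre (-y) to 60 mm after.
- tin: White tin, bystander, 70 mm across, 85 mm high, loose on the bench; origin at the centre of its underside.
- disc: Black grinding disc, bystander, 115 mm across, 6 mm thick, lying loose; origin at the centre of its underside.
- wrench: Steel wrench, bystander, 170 mm long along its x, lying loose; origin at its middle, underside.

How it is judged:
By the outcome, as a careful person would: the job done as asked, in the order asked, and still so for the second after the job is handed in, with the robot touching nothing.
It also fails if it takes over 45 s, if anything falls off the work surface, if the arm or the gripper's body presses on something with over 40 N, if the wrist force passes 120 N, or if a joint passes its speed limit or range.

## Robot

A 6-joint arm with a two-finger parallel gripper is mounted at the origin on the work surface. World frame = base frame: x ahead of the robot, y to its left, z up, the work surface at z = 0. Lengths are in m, angles in degrees, forces in N, time in s.
With the tool pointing down it reaches from about 0.3 to 0.825 m from the base axis. Payload 5.4 kg.
Tool frame: the origin (TCP) lies at the very end of the fingers, on their centre line; the grasp point (between the pads) lies 19 mm behind it; z points along the fingers, y is the line along which they close (so a half turn about z gives the same grasp; the last joint's range is limited). The gripper opens to 92 mm and grips with 3 to 60 N. Pads are 20 mm wide; open, the fingers measure 128 mm over their backs; the gripper's body (75 mm by 189 mm) begins 69 mm behind the grasp point.
Start: joints at [61.129, 9.076, 91.501, -0, 79.423, -12.038], TCP at [0.167, 0.55, 0.215] pointing down, gripper open.
Joint ranges: [-166.64, 166.64], [-54.1, 131.32], [10.49, 154.53], [-73.88, 253.88], [9.74, 151.15], [-171.62, 171.62]. Speed limits (degrees/s): [147.25, 147.25, 180, 180, 180, 180].

## Interface

Orientations are given as a 3x3 rotation matrix whose columns are the frame's x, y, z axes.
In Python, from rig import sensors, read_camera, calibration, manip, models gives the robot as it stands.
- The arm moves only by the tool jog_arm, never from a script. Its argument "series" is a list that holds one entry, the list of rows, each a list of 7 numbers: the closure in counts, from 0 (fully open) to 255 (shut), then the shift along the tool's x, y, z in mm, then the turn, a rotation vector about the tool's x, y, z in degrees. A call has 1 to 5 rows; each row is the pose to reach, as a shift and turn from the pose commanded when the call began, along the tool's axes at that moment; what a row does not reach only later rows make up. A row lasts 1/8 s, in which the tool goes at most 62.5 mm and 10.7 degrees, less where a joint would pass 70% of its speed; a pose out of reach is approached as far as the arm can. A call with a gripper value outside its range is refused whole. The fingers move at their own pace and stop on an object; "newtons" is the grip in N (left out, the last holds). Time passes only in rows, so rows that repeat a pose let the fingers close. It gives the time, the measured TCP pose, the force, the opening and the grip force at its end, in the units of the state.
- sensors.sense(): the state, without advancing time (a new reading comes with each control period).
- read_camera(name): name is "scene" or "top"; returns the picture (400x640x3 uint8, blue, green, red); there is no depth.
- calibration(name): a dict with "K" (3x3 intrinsics, pixels), "R" (3x3) and "t" (3): a world point X has camera coordinates R X + t. Camera axes: x right, y down, z forward; pixel columns grow to the right and rows downward; lengths in m; the calibration is good to about 2 mm. A picture is of the moment at which its call begins. calibration takes no time and is no camera call.
- manip.job_done(): hands the job in; it is judged then, once.
Trained networks look in the newest picture that a camera, given by its name, has taken for a name from the list of things; names that differ only in an ending like _2 or _b are one class to them, and where a whole thing is asked for, a point or a joint stands for the part that bears it (a point fixed in the world has none). Each returns a list of dicts, best first, with "conf" (0 to 1); they miss things now and then, are a little off and sometimes report something else, mostly with a low value. They report only what shows in the picture. A call takes as long as a camera call.
- models.cut_out(target, camera): "region" (400x640 bool, what is visible of it) and "pixel" ([column, row] in pixels, amid what is visible of it).
The state is a dict: "clock": time; "q": joint angles; "dq": joint speeds; "joint_torque": joint torques, N m; "ee_pos": TCP position; "ee_rot": TCP orientation; "contact_force": force on the tool from outside, world axes, zero at the start; "torque": the same for the moment, N m; "opening": opening from 0.0 (shut) to 1.0 (fully open); "grip_force": force on a finger pad.
Only numpy, scipy, OpenCV 4.12 (cv2) and the standard library are available. Lean on these libraries where they do the work, as an engineer would, in place of code of your own. Each camera call takes 0.05 s, during which the arm holds its last target. There are 200 camera calls.

## Working session

There is one attempt and no reset: what is moved stays moved. The work goes in short steps, Python scripts to look and compute and a tool call to move; the robot and the scene stay as the last step left them, time stands still between calls to the robot, and variables do not carry over. Pictures are saved under pics/ and viewed, at most 10 in all, crops included, and the job is handed in when it is done.

Besides the shell and the picture viewer there is one more tool, called after ">>>" by a JSON object that holds its "name" and its "arguments", one argument or row to a line. jog_arm: Moves the arm, as the interface text tells. Its arguments: {"type":"object","properties":{"series":{"type":"array"},"newtons":{"type":"number"}},"required":["series"]}

```bash
mkdir -p pics; python3 - <<'E'
from rig import sensors, read_camera, calibration, models
import cv2,numpy as np
s=sensors.sense();print(s['clock'],s['ee_pos'],np.round(s['ee_rot'],3),s['contact_force'],s['opening'])
for c in("scene","top"):
    im=read_camera(c);cv2.imwrite(f"pics/{c}0.png",im)
    k=calibration(c);print(c,k['K'].tolist(),k['R'].tolist(),k['t'].tolist())
    for n in("station","bolt_grip","keeper","gate"):
        for d in models.cut_out(n,c)[:2]:print(c,n,d['conf'],d['pixel'],d['region'].sum())
E
```

```text
0.0 [0.16623712 0.54980439 0.21362585] [[-0.957  0.29  -0.001]
 [ 0.29   0.957 -0.002]
 [ 0.    -0.002 -1.   ]] [-0.89480179  0.43112265  0.09533821] 0.9999754249125584
scene [[461.5212564350356, 0.0, 319.7097160796447], [0.0, 461.5212564350356, 197.2637809592065], [0.0, 0.0, 1.0]] [[0.925900570151105, -0.37774820312007273, -0.0037985830799086725], [-0.29662257974128337, -0.7207529147098591, -0.6265223708095893], [0.23392985996123852, 0.581224165857545, -0.7793941811700394]] [-0.4935584490202024, 0.25425472103390573, 0.9481228739749047]
scene station 0.59 [364.3, 229.8] 14263
scene bolt_grip 0.93 [344.7, 163.9] 416
scene keeper 0.88 [317.1, 185.5] 511
scene gate 0.79 [356.5, 226.2] 3732
top [[384.32759095464377, 0.0, 317.14938652461177], [0.0, 384.32759095464377, 198.82813235605838], [0.0, 0.0, 1.0]] [[0.009224903706950466, -0.9999325446796853, 0.007057424601536466], [-0.982323540413139, -0.010381593307191546, -0.18690287443108086], [0.18696353414982775, -0.0052085133016011, -0.9823530466626511]] [-0.0009343005648003198, 0.5774436344274854, 0.7070467204572174]
top station 0.98 [325.5, 186.3] 16934
top bolt_grip 0.83 [302.2, 169.1] 326
top keeper 0.96 [265.7, 199.9] 1434
top keeper 0.21 [386.3, 250.0] 798
top gate 0.64 [342.3, 179.6] 2682
```

View pics/scene0.png

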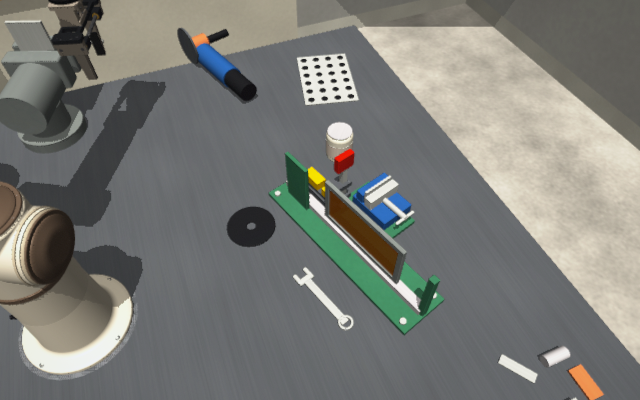

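View pics/top0.png

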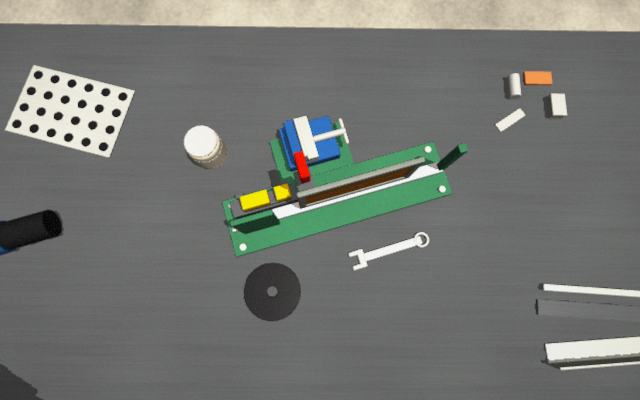

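The scene view shows the gate open, with the red handle at (345,160) and the yellow strike at (316,180). The top view shows the handle at (302,167), and the strike at (242–290,185–210) with a dark notch near (272,196). Next I'll enlarge the top view.

```bash
python3 - <<'E'
import cv2,numpy as np
im=cv2.imread('pics/top0.png')
cv2.imwrite('pics/t1.png',cv2.resize(im[130:265,215:475],None,fx=3,fy=3,interpolation=cv2.INTER_CUBIC))
cv2.imwrite('pics/t2.png',cv2.resize(im[145:225,220:320],None,fx=7,fy=7,interpolation=cv2.INTER_CUBIC))
E
```

```text
(no output)
```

View pics/t1.png

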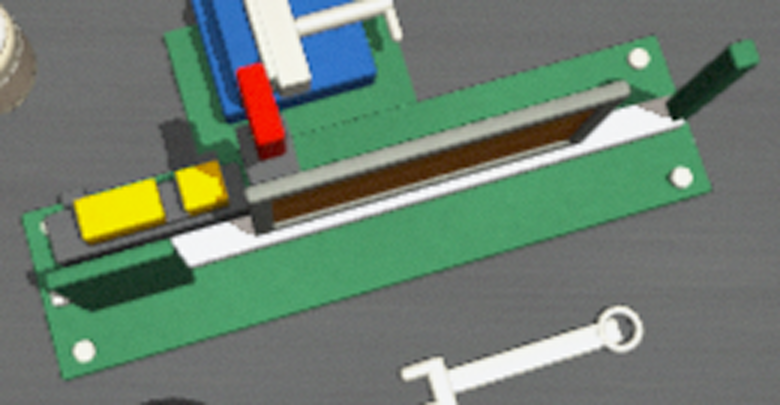

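View pics/t2.png

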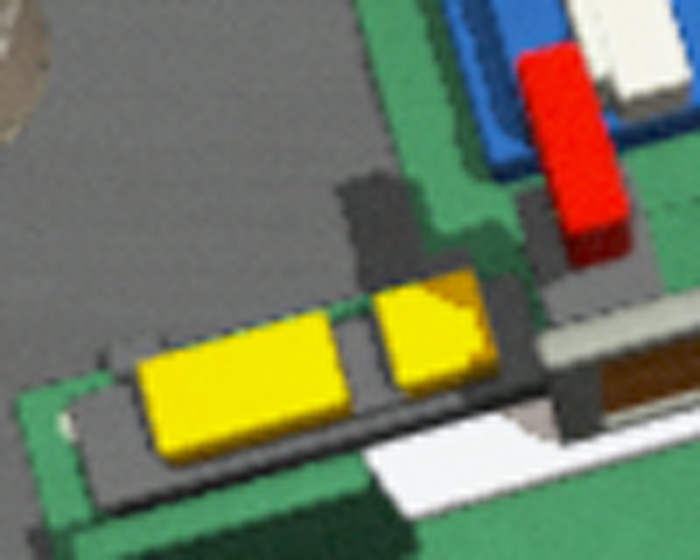

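t1 shows the base-plate corners at (65,378), (710,190), (660,37) and (22,213). t2 shows the strike's notch between (328,312)/(350,397) and (375,293)/(400,383), and the handle's top face. I'll fit the pose from these.

```bash
cat > fit.py <<'E'
from rig import calibration
import numpy as np
from scipy.optimize import least_squares
k=calibration('top');K,R,t=[np.array(k[a]) for a in('K','R','t')]
def proj(P):
    c=P@R.T+t;c=c@K.T;return c[:,:2]/c[:,2:]
a=lambda p,s,o:(np.array(p,float)+.5)/s-.5+np.array(o)
base=a([(65,378),(710,190),(660,37),(22,213)],3,(215,130))
B=np.array([(-60,160,12),(-60,-310,12),(60,-310,12),(60,160,12)])/1e3
st=a([(138,362),(155,443),(350,397),(328,312),(375,293),(400,383),(472,270)],7,(220,145))
S=[(43,60),(17,60),(17,7.5),(43,7.5),(43,-7.5),(17,-7.5),(43,-35)]
h=a([(518,57),(577,43),(628,213),(570,238)],7,(220,145))
H=np.array([(52,-52,225),(52,-68,225),(8,-68,225),(8,-52,225)])/1e3
def W(p,P):
    c,s=np.cos(p[2]),np.sin(p[2]);return P@np.array([[c,-s,0],[s,c,0],[0,0,1]]).T+np.array([p[0],p[1],0])
def res(p):
    SS=np.array([(x/1e3,y/1e3+p[3],.075) for x,y in S])
    return (np.vstack([proj(W(p,B)),proj(W(p,SS)),proj(W(p,H))])-np.vstack([base,st,h])).ravel()
r=least_squares(res,[.55,0,.2,.06],loss='soft_l1')
p=r.x;print(p[:2],np.degrees(p[2]),'notch y',p[3],'travel',p[3]+.06)
print(np.round(r.fun if 0 else res(p).reshape(-1,2),2).tolist())
g=W(p,np.array([[.03,-.06,.205]]))[0];print('grip',g)
from rig import sensors
s=sensors.sense();T=np.array(s['ee_rot'])
v=W([0,0,p[2]],np.array([[0,1.,0]]))[0];print('slide dir',v,'in tool',T.T@v)
y=T[:,1];print('yaw of tool y vs slide deg',np.degrees(np.arctan2(y[0]*v[1]-y[1]*v[0],y[:2]@v[:2])))
print('shift mm',T.T@(g-s['ee_pos'])*1e3)
E
python3 fit.py
```

```text
[0.55585164 0.07687332] 17.19305944274339 notch y 0.008154724115816036 travel 0.06815472411581604
[[-22.19, 7.21], [-19.11, 4.84], [-21.36, 3.43], [-21.66, 6.21], [0.12, 0.07], [1.1, 1.27], [-0.28, 0.14], [-0.69, -0.39], [0.07, 0.17], [0.1, -0.05], [-0.12, -0.49], [0.47, -1.76], [1.85, -2.55], [2.54, -0.74], [0.9, -1.45]]
grip [0.6022466  0.02842224 0.205     ]
slide dir [-0.29559233  0.95531418  0.        ] in tool [ 5.59545025e-01  8.28799948e-01 -1.04872633e-04]
yaw of tool y vs slide deg 34.02433923648168
shift mm [-568.18119039 -373.35184729    9.61446219]
```

```bash
sed -i 's/proj(W(p,H))/proj(W(p,H+np.array([0,p[4],0])))/; s/\[.55,0,.2,.06\]/[.55,0,.2,.06,0.03]/; s/-.06,.205/-.06+p[4],.205/; s/^print(np.round(r/print("gate",p[4]);print(np.round(r/' fit.py; python3 fit.py
```

```text
[0.56846774 0.032707  ] 16.5555945916624 notch y 0.05445314435533533 travel 0.11445314435533532
gate 0.049149562572862626
[[-0.6, 0.37], [1.82, 0.8], [-0.35, -0.54], [0.04, -0.42], [0.14, -0.08], [0.98, 1.16], [-0.33, 0.32], [-0.6, -0.25], [0.19, 0.38], [0.08, 0.21], [0.04, -0.13], [-0.97, -0.69], [0.45, -1.37], [0.82, 0.55], [-0.86, -0.26]]
grip [0.60031583 0.03085475 0.205     ]
slide dir [-0.28494556  0.9585437   0.        ] in tool [ 5.50289472e-01  8.34973943e-01 -1.05295572e-04]
yaw of tool y vs slide deg 33.38687438540069
shift mm [-565.62878725 -371.58260816    9.61420207]
```

>>> {"name": "jog_arm", "arguments": {
  "series": [
    [[0,-46,-30,-15,0,0,-7],[0,-92,-60,-30,0,0,-14],[100,-138,-90,-45,0,0,-21],[100,-184,-120,-45,0,0,-28],[100,-230,-150,-45,0,0,-33.4]]
  ]
}}

```text
clock: 1.12
ee_pos: [0.3443, 0.3388, 0.2601]
ee_rot: [[-0.957, -0.289, 0.001], [-0.289, 0.957, 0.001], [-0.001, 0.0, -1.0]]
contact_force: [0.1, 1.2, -0.6]
opening: 0.695
grip_force: 0.0
```

```bash
cat > go.py <<'E'
from rig import sensors
import numpy as np
s=sensors.sense();T=np.array(s['ee_rot']);p=np.array(s['ee_pos'])
th=np.radians(16.56);v=np.array([-np.sin(th),np.cos(th),0])
print(s['clock'],p,T[:,1],T[:,2],'F',np.round(s['contact_force'],2),s['opening'],s['grip_force'])
y=T[:,1];print('turn about tool z',-np.degrees(np.arctan2(y[0]*v[1]-y[1]*v[0],y[:2]@v[:2])))
g=np.array([.6003,.0309,.255]);print('to pregrasp',T.T@(g-p)*1e3,'slide in tool',T.T@v)
E
python3 go.py
```

```text
1.125 [0.34427385 0.33884033 0.26011259] [-2.88559378e-01  9.57461948e-01  3.20857567e-04] [ 1.12789195e-03  6.75035797e-04 -9.99999136e-01] F [ 0.11  1.2  -0.65] 0.6949912935709551 0.0
turn about tool z 0.2117286097865934
to pregrasp [-156.26973743 -368.72153608    5.19348846] slide in tool [-3.69494095e-03  9.99993121e-01  3.25565588e-04]
```

>>> {"name": "jog_arm", "arguments": {
  "series": [
    [[100,-22,-52,0,0,0,0],[100,-44,-104,0,0,0,0],[100,-66,-156,0,0,0,0],[100,-88,-208,0,0,0,0],[100,-110,-260,0,0,0,0]]
  ]
}}

```text
clock: 1.75
ee_pos: [0.5239, 0.1207, 0.2598]
ee_rot: [[-0.959, -0.285, 0.001], [-0.285, 0.959, 0.0], [-0.001, 0.0, -1.0]]
contact_force: [0.4, 0.2, 0.5]
opening: 0.608
grip_force: 0.0
```

>>> {"name": "jog_arm", "arguments": {
  "series": [
    [[100,-22,-52,0,0,0,0],[100,-44,-100,0,0,0,0],[100,-44,-100,0,0,0,0],[100,-44,-100,0,0,0,0]]
  ]
}}

```text
clock: 2.25
ee_pos: [0.5931, 0.0395, 0.2595]
ee_rot: [[-0.959, -0.285, -0.001], [-0.285, 0.959, 0.001], [0.0, 0.001, -1.0]]
contact_force: [0.6, 1.0, -0.7]
opening: 0.609
grip_force: 0.0
```

```bash
python3 go.py; python3 - <<'E'
from rig import read_camera, models
import cv2
im=read_camera('scene');cv2.imwrite('pics/s1.png',cv2.resize(im[80:280,250:450],None,fx=3,fy=3,interpolation=cv2.INTER_CUBIC))
E
```

```text
2.25 [0.59309603 0.03949678 0.25945038] [-2.85086333e-01  9.58501574e-01  7.18180524e-04] [-6.42748106e-04  5.58101914e-04 -9.99999638e-01] F [ 0.61  0.99 -0.65] 0.6088649185860254 0.0
turn about tool z 0.004013609827891346
to pregrasp [ -4.45622581 -10.29697741   4.44095138] slide in tool [-7.03788845e-05  9.99999740e-01  7.18148436e-04]
```

View pics/s1.png

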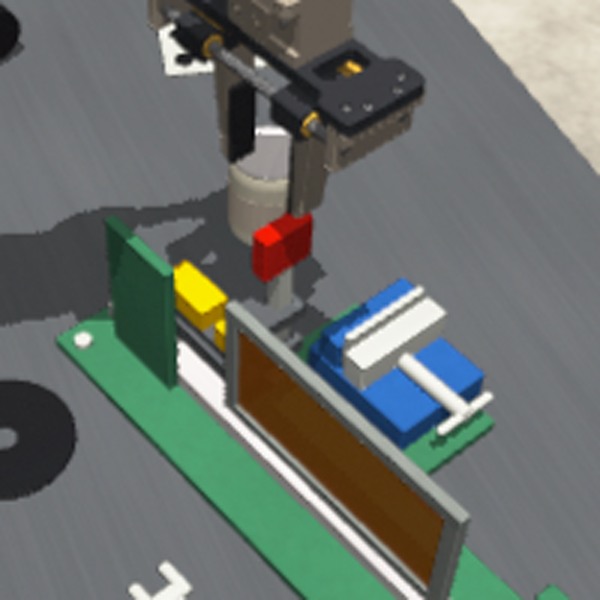

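The scene crop shows the fingers straddling just above the red handle at (282,245), slightly toward the keeper. I'll correct that by 10 mm and descend.

>>> {"name": "jog_arm", "arguments": {
  "series": [
    [[100,-4.5,-10.3,0,0,0,0],[100,-4.5,-10.3,20,0,0,0],[100,-4.5,-10.3,45,0,0,0],[100,-4.5,-10.3,70,0,0,0],[100,-4.5,-10.3,70,0,0,0]]
  ],
  "newtons": 25
}}

```text
clock: 2.92
ee_pos: [0.5992, 0.031, 0.1876]
ee_rot: [[-0.958, -0.286, -0.004], [-0.286, 0.958, 0.001], [0.004, 0.002, -1.0]]
contact_force: [-0.2, 0.5, 0.3]
opening: 0.604
grip_force: 0.0
```

>>> {"name": "jog_arm", "arguments": {
  "series": [
    [[170,0,0,0,0,0,0],[200,0,0,0,0,0,0],[230,0,0,0,0,0,0],[230,0,0,0,0,0,0],[230,0,0,0,0,0,0]]
  ],
  "newtons": 25
}}

```text
clock: 3.55
ee_pos: [0.6009, 0.0305, 0.19]
ee_rot: [[-0.958, -0.286, 0.001], [-0.286, 0.958, 0.0], [-0.001, -0.0, -1.0]]
contact_force: [-0.6, -0.6, 2.3]
opening: 0.176
grip_force: 25.0
```

>>> {"name": "jog_arm", "arguments": {
  "series": [
    [[230,0,0,-6,0,0,0],[230,0,0,-12,0,0,0],[230,0,0,-18,0,0,0],[230,0,0,-25,0,0,0],[230,0,0,-25,0,0,0]]
  ]
}}

```text
clock: 4.18
ee_pos: [0.6009, 0.0305, 0.2154]
ee_rot: [[-0.958, -0.285, 0.001], [-0.285, 0.958, 0.0], [-0.001, -0.0, -1.0]]
contact_force: [2.1, -0.6, -2.5]
opening: 0.174
grip_force: 25.0
```

```bash
python3 - <<'E'
from rig import read_camera
import cv2
im=read_camera('scene');cv2.imwrite('pics/s2.png',cv2.resize(im[100:220,280:400],None,fx=5,fy=5,interpolation=cv2.INTER_CUBIC))
E
```

```text
(no output)
```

View pics/s2.png

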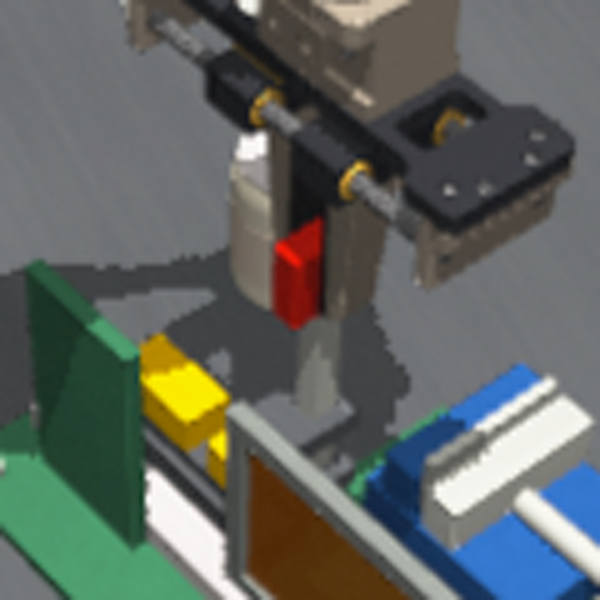

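The crop shows the handle held between both fingers, with the bolt shaft exposed and lifted about 25 mm. Now I'll slide it over the front of the strike.

>>> {"name": "jog_arm", "arguments": {
  "series": [
    [[230,0,6,0,0,0,0],[230,0,15,0,0,0,0],[230,0,25,0,0,0,0],[230,0,35,0,0,0,0],[230,0,43,0,0,0,0]]
  ]
}}

```text
clock: 4.85
ee_pos: [0.5881, 0.0724, 0.2145]
ee_rot: [[-0.958, -0.286, -0.0], [-0.286, 0.958, -0.0], [0.0, -0.0, -1.0]]
contact_force: [2.7, -1.0, -4.0]
opening: 0.175
grip_force: 25.0
```

```bash
cat > meas.py <<'E'
import sys
from rig import sensors,read_camera
import numpy as np,cv2
s=sensors.sense();p=np.array(s['ee_pos']);th=np.radians(16.556);v=np.array([-np.sin(th),np.cos(th)])
d=p[:2]-np.array([.56847,.03271]);print(s['clock'],'gripper station x,y',d@[np.cos(th),np.sin(th)],d@v,'travel',d@v+.06,'z',p[2],np.round(s['contact_force'],2),s['grip_force'],s['opening']*92)
if len(sys.argv)>1:
    im=read_camera('scene');cv2.imwrite(sys.argv[1],cv2.resize(im[100:220,260:380],None,fx=5,fy=5,interpolation=cv2.INTER_CUBIC))
E
python3 meas.py pics/s3.png
```

```text
4.85 gripper station x,y 0.030119680761618285 0.03249587904534676 travel 0.09249587904534676 z 0.21449951195981093 [ 2.69 -0.96 -3.98] 24.995916187763214 16.09413783509436
```

View pics/s3.png

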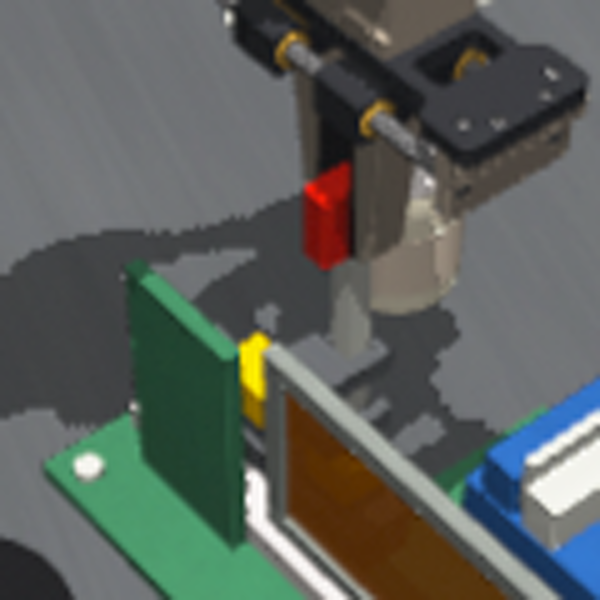

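The crop shows the gate has moved with the bolt and the handle is still held at (328,220), with no contact force. I'll lower it gently onto the strike.

>>> {"name": "jog_arm", "arguments": {
  "series": [
    [[230,0,0,2,0,0,0],[230,0,0,4,0,0,0],[230,0,0,6,0,0,0],[230,0,0,7,0,0,0],[230,0,0,7,0,0,0]]
  ]
}}

```text
clock: 5.52
ee_pos: [0.5884, 0.0716, 0.2074]
ee_rot: [[-0.959, -0.285, -0.0], [-0.285, 0.959, 0.0], [0.0, 0.0, -1.0]]
contact_force: [1.8, 2.6, -3.5]
opening: 0.173
grip_force: 25.0
```

>>> {"name": "jog_arm", "arguments": {
  "series": [
    [[230,0,0,0.5,0,0,0],[230,0,0,1,0,0,0],[230,0,0,1,0,0,0]]
  ]
}}

```text
clock: 5.9
ee_pos: [0.5884, 0.0716, 0.207]
ee_rot: [[-0.958, -0.285, -0.0], [-0.285, 0.958, -0.0], [0.0, -0.0, -1.0]]
contact_force: [-0.7, 1.1, -0.3]
opening: 0.177
grip_force: 25.0
```

The force is down to about 0, so the bolt rests on the strike. I'll loosen to a 21 mm opening so it can fall freely.

>>> {"name": "jog_arm", "arguments": {
  "series": [
    [[197,0,0,0,0,0,0],[197,0,0,0,0,0,0],[197,0,1,0,0,0,0],[197,0,2,0,0,0,0],[197,0,3,0,0,0,0]]
  ]
}}

```text
clock: 6.52
ee_pos: [0.5878, 0.074, 0.2066]
ee_rot: [[-0.958, -0.285, 0.0], [-0.285, 0.958, -0.001], [-0.0, -0.001, -1.0]]
contact_force: [0.1, -2.4, -1.2]
opening: 0.23
grip_force: 1.5
```

>>> {"name": "jog_arm", "arguments": {
  "series": [
    [[197,0,1,0,0,0,0],[197,0,2,0,0,0,0],[197,0,3,0,0,0,0],[197,0,4,0,0,0,0],[197,0,5,0,0,0,0]]
  ]
}}

```text
clock: 7.15
ee_pos: [0.5862, 0.0793, 0.2066]
ee_rot: [[-0.958, -0.285, -0.0], [-0.285, 0.958, -0.0], [0.0, -0.0, -1.0]]
contact_force: [0.3, -2.0, -1.1]
opening: 0.231
grip_force: 1.5
```

>>> {"name": "jog_arm", "arguments": {
  "series": [
    [[197,0,1,0,0,0,0],[197,0,2,0,0,0,0],[197,0,3,0,0,0,0],[197,0,4,0,0,0,0],[197,0,5,0,0,0,0]]
  ]
}}

```text
clock: 7.78
ee_pos: [0.5847, 0.0841, 0.2066]
ee_rot: [[-0.958, -0.285, -0.0], [-0.285, 0.958, -0.0], [0.0, -0.0, -1.0]]
contact_force: [0.3, -3.8, 0.3]
opening: 0.224
grip_force: 1.6
```

>>> {"name": "jog_arm", "arguments": {
  "series": [
    [[197,0,1,0,0,0,0],[197,0,2,0,0,0,0],[197,0,3,0,0,0,0],[197,0,4,0,0,0,0],[197,0,5,0,0,0,0]]
  ]
}}

```text
clock: 8.4
ee_pos: [0.5833, 0.0889, 0.2066]
ee_rot: [[-0.958, -0.285, -0.0], [-0.285, 0.958, -0.0], [0.0, -0.0, -1.0]]
contact_force: [0.3, -3.6, 0.6]
opening: 0.229
grip_force: 1.6
```

```bash
python3 meas.py
```

```text
8.4 gripper station x,y 0.0302124671619731 0.049655352556816995 travel 0.10965535255681699 z 0.20659815304625728 [ 0.27 -3.59  0.58] 1.631973423063755 21.02283055010361
```

>>> {"name": "jog_arm", "arguments": {
  "series": [
    [[197,0,0.8,0,0,0,0],[197,0,1.6,0,0,0,0],[197,0,2.4,0,0,0,0],[197,0,3.2,0,0,0,0],[197,0,4,0,0,0,0]]
  ]
}}

```text
clock: 9.02
ee_pos: [0.5821, 0.0928, 0.2065]
ee_rot: [[-0.958, -0.285, -0.0], [-0.285, 0.958, 0.0], [0.0, 0.0, -1.0]]
contact_force: [-0.5, -3.2, 0.4]
opening: 0.23
grip_force: 1.6
```

>>> {"name": "jog_arm", "arguments": {
  "series": [
    [[197,0,0.5,0,0,0,0],[197,0,1,0,0,0,0],[197,0,1.5,0,0,0,0],[197,0,2,0,0,0,0]]
  ]
}}

```text
clock: 9.52
ee_pos: [0.5817, 0.0951, 0.2064]
ee_rot: [[-0.958, -0.285, 0.0], [-0.285, 0.958, 0.001], [-0.0, 0.001, -1.0]]
contact_force: [0.1, -1.5, -1.3]
opening: 0.233
grip_force: 0.7
```

>>> {"name": "jog_arm", "arguments": {
  "series": [
    [[197,0,0.5,0,0,0,0],[197,0,1,0,0,0,0]]
  ]
}}

```text
clock: 9.78
ee_pos: [0.5815, 0.0959, 0.2066]
ee_rot: [[-0.958, -0.285, 0.0], [-0.285, 0.958, 0.0], [-0.0, 0.0, -1.0]]
contact_force: [0.6, -1.2, -0.8]
opening: 0.225
grip_force: 0.8
```

```bash
python3 meas.py pics/s4.png; python3 - <<'E'
from rig import models
E
```

```text
9.775 gripper station x,y 0.03045875630092837 0.05686215850793556 travel 0.11686215850793555 z 0.2065966807850237 [ 0.58 -1.19 -0.8 ] 0.7562054693698883 20.663594552215336
```

View pics/s4.png

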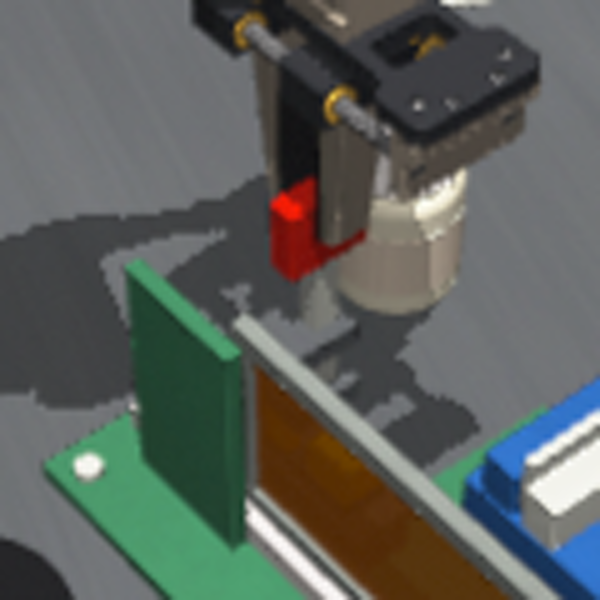

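The handle has dropped relative to the fingers: its underside is now below the fingertips at (300,275), and the push force has fallen. So the bolt went in. I'll open, withdraw upward, and check.

>>> {"name": "jog_arm", "arguments": {
  "series": [
    [[180,0,-2,0,0,0,0],[100,0,-2,0,0,0,0],[100,0,-2,0,0,0,0],[100,0,-2,-15,0,0,0],[100,0,-2,-45,0,0,0]]
  ]
}}

```text
clock: 10.45
ee_pos: [0.5812, 0.0938, 0.2517]
ee_rot: [[-0.958, -0.285, -0.002], [-0.285, 0.958, 0.0], [0.002, 0.001, -1.0]]
contact_force: [0.5, -0.1, -0.7]
opening: 0.609
grip_force: 0.0
```

>>> {"name": "jog_arm", "arguments": {
  "series": [
    [[100,0,0,-50,0,0,0],[100,40,30,-50,0,0,0],[100,80,70,-50,0,0,0],[100,120,110,-50,0,0,0],[100,120,150,-50,0,0,0]]
  ]
}}

```text
clock: 11.08
ee_pos: [0.4221, 0.2039, 0.303]
ee_rot: [[-0.959, -0.285, 0.002], [-0.285, 0.959, 0.0], [-0.002, -0.0, -1.0]]
contact_force: [1.4, 0.1, -0.2]
opening: 0.605
grip_force: 0.0
```

```bash
python3 - <<'E'
from rig import sensors,read_camera,calibration,models
import numpy as np,cv2
s=sensors.sense();print(s['clock'],s['contact_force'],s['ee_pos'])
th=np.radians(16.556);ims=[]
for c in('scene','top'):
    im=read_camera(c);k=calibration(c);K,R,t=[np.array(k[a]) for a in('K','R','t')]
    im=im.copy()
    m=((im[...,2]>120)&(im[...,1]<60)&(im[...,0]<60)).astype(np.uint8)
    n,l,st,ce=cv2.connectedComponentsWithStats(m);i=1+st[1:,4].argmax();print(c,st[i],ce[i])
    for lift in(0,.017):
        P=np.array([(x,y,z) for x in(.008,.052) for y in(.0463,.0623) for z in(.185+lift,.225+lift)])
        W=P@np.array([[np.cos(th),-np.sin(th),0],[np.sin(th),np.cos(th),0],[0,0,1]]).T+[.56847,.03271,0]
        q=(W@R.T+t)@K.T;q=q[:,:2]/q[:,2:];print(lift,'pred bbox',q.min(0),q.max(0))
    x,y=map(int,ce[i]);ims.append(cv2.resize(im[y-50:y+70,x-60:x+60],(400,400),interpolation=cv2.INTER_CUBIC))
cv2.imwrite('pics/f.png',np.hstack(ims))
E
```

```text
11.075 [ 1.37118334  0.0991396  -0.21690229] [0.42207144 0.20385316 0.30301226]
scene [314 132  19  24 177] [322.84745763 140.8079096 ]
0 pred bbox [313.36364433 130.01653295] [334.5656973  156.91044208]
0.017 pred bbox [313.24315204 123.98263431] [334.74069665 151.28293614]
top [254 162  16  28 276] [261.07608696 176.02173913]
0 pred bbox [252.18174192 160.31786798] [272.13855484 194.77720524]
0.017 pred bbox [250.39383343 157.11452222] [270.98838307 192.67310751]
```

View pics/f.png

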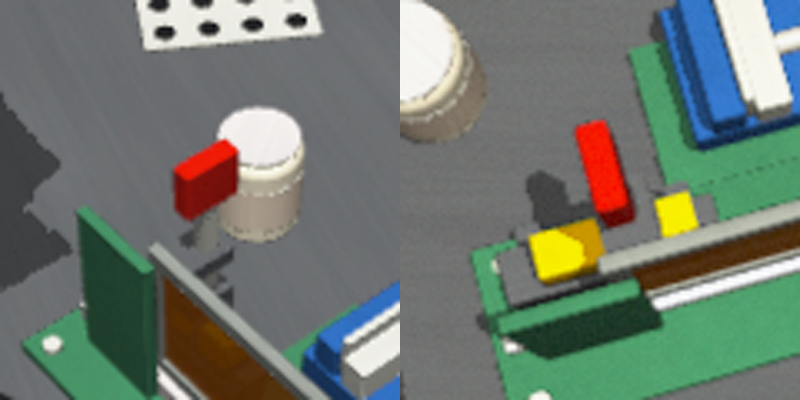

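Final views: the handle's top is at row 132, where fully down predicts 130 and resting on the strike predicts 124. The bolt is fully in the notch and the gripper is clear.

```bash
python3 -c "
from rig import manip;print(manip.job_done())"
```

```text
the job is handed in; nothing more can be done
None
```

The gate is closed with the drop bolt fully down in the notch, the gripper is clear of it, and the job was handed in after about 11 s; forces stayed under about 5 N in every reading, and I did not touch the tin, disc or wrench.

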